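# Roll the paint-jar carriage to its mark by the marbling tray

## Robot

A 6-joint arm with a two-finger parallel gripper is mounted at the origin on the work surface. World frame = base frame: x ahead of the robot, y to its left, z up, the work surface at z = 0. Lengths are in m, angles in rad, forces in N, time in s.
With the tool pointing down it reaches from about 0.375 to 0.925 m from the base axis. Payload 5.7 kg.
Tool frame: the origin (TCP) lies between the finger pads; the fingertips stand ahead of it and the grasp point (between the pads) lies 3 mm ahead of it (tips_ahead is the z of the fingertips in the tool frame, in m); z points along the fingers, y is the line along which they close (so a half turn about z gives the same grasp; the last joint's range is limited). The gripper opens to 88 mm and grips with 3 to 60 N. Pads are 20 mm wide; open, the fingers measure 115 mm over their backs; the gripper's body (75 mm by 178 mm) begins 61 mm behind the grasp point.
Start: joints at [-1.277, 0.359, 1.51, -0, 1.272, -0.115], TCP at [0.238, -0.551, 0.245] pointing down, gripper open.
Joint ranges: [-2.97, 2.97], [-1.01, 2.36], [0.21, 2.38], [-0.96, 4.11], [0.2, 2.71], [-2.98, 2.98]. Speed limits (rad/s): [2.39, 2.39, 3.14, 3.14, 3.14, 3.14].

## Interface

Orientations are given as [roll, pitch, yaw] about the fixed x, y, z axes, in that order (R = Rz(yaw) Ry(pitch) Rx(roll)).
In Python, from bench import read_state, snapshot, camera_model, hand_in, tips_ahead gives the robot as it stands. The module is installed in compiled form; this text tells all that it offers.
- The arm moves only by the tool step_arm, never from a script. Its arguments are lists of equal length, an entry for each row: "xyz": the shift along the tool's x, y, z in cm, a list of three; "turn": the turn, a rotation vector about the tool's x, y, z in rad, a list of three; "jaw": the finger opening in cm, from 0 to 8.78. A call has 1 to 12 rows; each row shifts and turns the commanded pose from where the row before left it, along the tool's axes as they then stand; what a row does not reach is not made up. A row lasts 1/12 s, in which the tool goes at most 41.7 mm and 7.16 degrees, less where a joint would pass 70% of its speed; a pose out of reach is approached as far as the arm can. A call is refused whole if a number of a shift passes 4.17 or a number of a turn 0.125, either way. A call with a gripper value outside its range is refused whole. The fingers move at their own pace and stop on an object; "grip_force" is the grip in N (left out, the last holds). Time passes only in rows, so rows that do not move let the fingers close. It gives the time, the measured TCP pose, the force, the opening and the grip force at its end, in the units of the state.
- read_state(): the state, without advancing time (a new reading comes with each control period).
- snapshot(name): name is "side" or "top"; returns (picture, depth): 480x640x3 uint8, blue, green, red; 480x640 float32, m along the optical axis (not along the pixel's ray), 0 where there is no reading.
- camera_model(name): a dict with "fx", "fy", "cx", "cy" (pixels), "origin" and "orientation" of the camera in the world. Camera axes: x right, y down, z forward; pixel columns grow to the right and rows downward; lengths in m; the calibration is good to about 2 mm. A picture is of the moment at which its call begins. camera_model takes no time and is no camera call.
- hand_in(): hands the job in; it is judged then, once.
The state is a dict: "t": time; "q": joint angles; "qd": joint speeds; "joint_torque": joint torques, N m; "tcp_pos": TCP position; "ee_rot": TCP orientation; "force": force on the tool from outside, world axes, zero at the start; "torque": the same for the moment, N m; "grip_width": finger opening in m; "gripper_force": force on a finger pad.
Only numpy, scipy, OpenCV 4.12 (cv2) and the standard library are available. Lean on these libraries where they do the work, as an engineer would, in place of code of your own. Each camera call takes 0.05 s, during which the arm holds its last target. There are 200 camera calls.

## Task

Roll the carriage with the paint jars along its track by pushing only on its sprung end buffers with the fingers, catch it and brake it so that it comes to rest with its red pointer within the width of the yellow marker, let go, and see it stand still there for three seconds before you finish. It runs almost without friction: push and brake gently, never let it strike the far end stop, touch neither the jars nor the rack, and leave the other things on the table alone.

Things in the scene. Friction and masses are not known exactly. Their poses are not given: they have to be found in the camera images.
- track: Fixed straight track on the table: aluminium plate 150 mm wide and 700 mm long with two steel rails and a dark stop block, 40 mm high over the table, at each end. Origin at the centre of its underside, on the table; its y axis is the direction of travel (towards the far stop, roughly the robot's left), x points away from the robot across the track, z up.
- carriage (a joint): Position of the jar carriage along the track, in m, growing along the track's +y: 0 on the near stop, 0.400 on the far stop. The carriage's centre lies at track (0, value - 0.200). Without buffers it is 240 mm long (along y), 130 mm wide, and 120 mm high over the table to the white lids. It rolls with a nominal drag of 0.15 N per m/s and 0.001 N of dry friction: it coasts on and on.
- pointer (a point): Tip of the red pointer tongue (10 mm wide) on the far (+x) side of the carriage, at its mid-length, 90 mm across from the carriage's centre line and 40 mm over the table.
- marker: The mark: a fixed yellow clip on the table beside the far (+x) side of the track, 45 mm (x) by 30 mm (y, along the track) by 36 mm high, with a black line across the middle of its top. Origin at the centre of its underside; its y axis is parallel to the track's. The pointer is on the mark when its tip is within the yellow 30 mm.
- buffer_rear_face (a point): Centre of the blue face of the rear buffer, on the -y end: push here to drive towards +y. Flat, upright, 100 mm wide (across), 51 to 101 mm over the table. Free, it stands 155 mm from the carriage's centre, 35 mm out of the housing; slides in against a spring of 45 N/m (no preload, hardly damped, 0.1 kg), stroke 30 mm. Off a hand held still the carriage bounces back at nearly full speed.
- buffer_front_face (a point): Centre of the orange outer face of the front buffer (on the +y end of the carriage): push here to brake the carriage or drive it towards -y. Same sizes, height, spring and stroke as the rear buffer, mirrored. Bear on either buffer with the last 20 to 25 mm of the fingertips only: the wider part of a hand held lower can catch on the buffer's top edge.
- rack: The carriage's plywood deck with two end housings (tops 112 mm over the table) and four paint jars with white lids (tops at 120 mm), fixed on the carriage: not to be touched. Carriage and load together nominally weigh 2.0 kg (1.5 to 2.7 kg, hidden). Origin on the carriage's centre line at mid-length, at table height; axes as the track's.
- jar_teal: Bystander: teal paint jar, 72 mm across, 100 mm high, standing loose on the table; origin at the centre of its underside.
- jar_red: Bystander: red paint jar, 72 mm across, 110 mm high; origin at the centre of its underside.
- jar_yellow: Bystander: yellow paint jar, 68 mm across, 90 mm high; origin at the centre of its underside.
- jar_plum: Bystander: plum paint jar, 66 mm across, 85 mm high; origin at the centre of its underside.
- cup: Bystander: white cup, 80 mm across, 95 mm high; origin at the centre of its underside.
- brush: Bystander: flat brush lying on the table; origin at its underside.

How it is judged:
On the way:
1. the carriage rests with its pointer on the yellow marker (y of pointer in the frame of marker between -0.015 and 0.015 m and velocity of joint carriage between -0.006 and 0.006 m/s), for 2.5 s.
At the end, for the whole second after the job is handed in: the pointer's tip is within 15 mm of the marker's middle along the track (inside the yellow width), the carriage moves slower than 6 mm/s, and nothing touches it (all of step 1).
It fails at once if the carriage strikes the far end stop (its position exceeds 0.395 m) (value of joint carriage above 0.395 m).
It fails at once if the hand strikes or shoves the carriage with more than 15 N (contact force between any of the arm, the fingers and carriage above 15 N).
It fails at once if the robot touches the rack or its jars (contact force between any of the arm, the fingers and rack above 0.5 N).
It fails at once if a bystander is moved by more than 30 mm (distance of any of jar_teal, jar_red, jar_yellow, jar_plum, cup, brush from where it was at the start of the episode above 0.03 m).
It also fails if it takes over 54 s, if anything falls off the work surface, if the arm or the gripper's body presses on something with over 40 N, if the wrist force passes 120 N, or if a joint passes its speed limit or range.

## Working session

There is one attempt and no reset: what is moved stays moved. The work goes in short steps, Python scripts to look and compute and a tool call to move; the robot and the scene stay as the last step left them, time stands still between calls to the robot, and variables do not carry over. Pictures are saved under pics/ and viewed, at most 10 in all, crops included, and the job is handed in when it is done.

Besides the shell and the picture viewer there is one more tool, called after ">>>" by a JSON object that holds its "fn" and its "kwargs". step_arm: Moves the arm, as the interface text tells. Its arguments: {"type":"object","properties":{"xyz":{"type":"array"},"turn":{"type":"array"},"jaw":{"type":"array"},"grip_force":{"type":"number"}},"required":["xyz","turn","jaw"]}

```bash
mkdir -p pics; python3 - <<'E'
from bench import *
import cv2
for n in("side","top"):
    p,d=snapshot(n); cv2.imwrite(f"pics/{n}0.png",p); print(n,camera_model(n))
s=read_state(); print(s, tips_ahead)
E
```

```text
side {'fx': 504.87052471342895, 'fy': 504.87052471342895, 'cx': 312.5224810126118, 'cy': 247.3807043071459, 'origin': array([0.0036125 , 1.17713521, 1.03731508]), 'orientation': array([-2.22004489, -0.00667476, -2.72183032])}
top {'fx': 572.2656070509184, 'fy': 572.2656070509184, 'cx': 320.1899842010258, 'cy': 239.58523901945918, 'origin': array([ 0.19416806, -0.00871626,  1.83768432]), 'orientation': array([-2.96582721, -0.01109145, -1.55956374])}
{'t': 0.1, 'q': array([-1.27708419e+00,  3.59394672e-01,  1.51133860e+00,  2.16661949e-05,
        1.27253007e+00, -1.15080064e-01]), 'qd': array([ 0.00078104, -0.00281248, -0.00289544,  0.00070377,  0.00138948,
        0.00057977]), 'joint_torque': array([-9.90797503e-05, -5.16358101e+01, -2.71405649e+01,  6.76395348e-02,
        2.76020280e-02, -2.68600229e-05]), 'tcp_pos': array([ 0.23833489, -0.54997197,  0.24391097]), 'ee_rot': array([-3.13993539e+00, -2.12400733e-04,  4.08785642e-01]), 'force': array([ 1.33181479, -0.57395518,  0.07873573]), 'torque': array([0.02616448, 0.02578192, 0.04893835]), 'gripper_force': 0.0, 'grip_width': 0.0877669206956696} 0.022
```

View pics/top0.png

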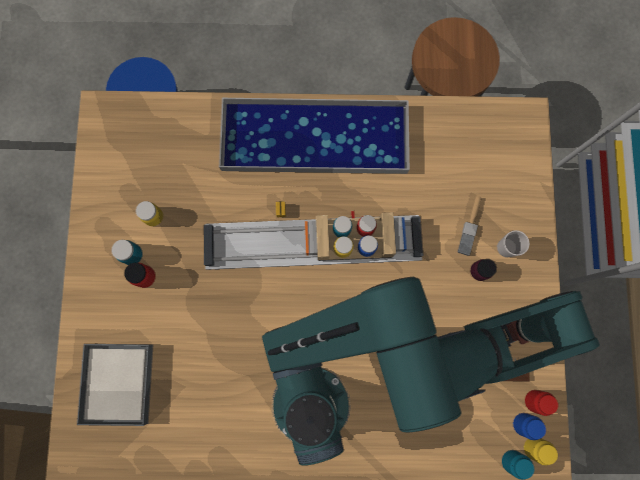

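View pics/side0.png

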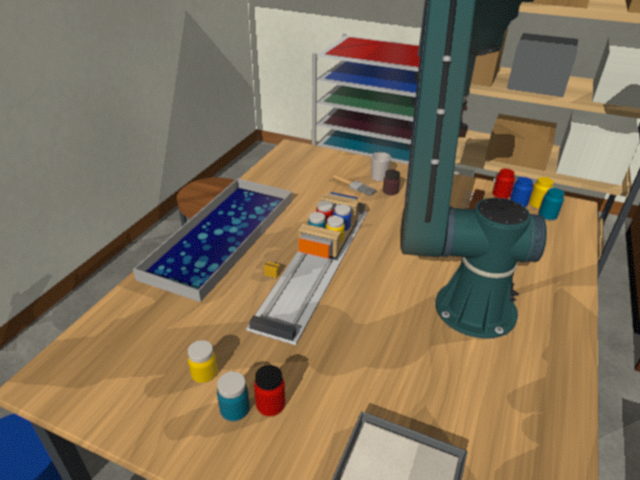

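The top view shows the track from (208,245), the far stop, to (417,236), the near stop. The carriage is near the near stop, with its red pointer at (352,214). The yellow marker is at (280,209), and the orange front buffer is at about (307,238). The side view agrees.

```bash
cat > h.py <<'E'
from bench import *
import cv2, numpy as np
from scipy.spatial.transform import Rotation as R
def ray(n,u,v,z):
    c=camera_model(n); r=R.from_euler('xyz',c['orientation'])
    d=r.apply([(u-c['cx'])/c['fx'],(v-c['cy'])/c['fy'],1]); return c['origin']+d*(z-c['origin'][2])/d[2]
def comps(mask,box,minA=8):
    m=np.zeros(mask.shape,np.uint8); u0,v0,u1,v1=box; m[v0:v1,u0:u1]=mask[v0:v1,u0:u1]
    n,l,s,c=cv2.connectedComponentsWithStats(m)
    return [(s[i],c[i]) for i in range(1,n) if s[i][4]>=minA]
def red(p):
    h=cv2.cvtColor(p,cv2.COLOR_BGR2HSV); return (((h[...,0]<6)|(h[...,0]>174))&(h[...,1]>150)&(h[...,2]>90)).astype(np.uint8)
E
python3 - <<'E'
from h import *
p,d=snapshot("top"); h=cv2.cvtColor(p,cv2.COLOR_BGR2HSV); H,S,V=[h[...,i] for i in range(3)]
def show(nm,m,box,z,A=8):
    for s,c in comps(m.astype(np.uint8),box,A): print(nm,s,c.round(1),ray("top",*c,z).round(4))
show("dark",V<75,(195,205,435,280),.04,100)
show("yellow",(H>18)&(H<32)&(S>150)&(V>120),(265,195,295,222),.036)
show("red",red(p),(330,200,380,222),.04,3)
show("orange",(H>5)&(H<16)&(S>170),(295,210,325,270),.10)
show("blue",(H>95)&(H<120)&(S>100),(395,210,412,262),.10)
cv2.imwrite("pics/crop.png",cv2.resize(p[190:290,195:435],None,fx=3.3,fy=3.3,interpolation=cv2.INTER_CUBIC))
for nm,u,v,z in[("brush",468,225,.01),("plum",483,269,.085),("cup",515,243,.095),("red",138,273,.11),("teal",126,250,.1),("yel",147,210,.09)]: print(nm,ray("top",u,v,z).round(3))
E
```

```text
dark [410 217  14  40 409] [416.3 236.8] [ 0.5267 -0.3325  0.04  ]
dark [204 225  12  41 414] [208.6 245.3] [0.4905 0.3294 0.04  ]
yellow [276 202   4  14  53] [277.5 208.1] [0.6156 0.1139 0.036 ]
yellow [281 202   4  13  51] [282.5 207.9] [0.6167 0.0976 0.036 ]
red [351 211   3   7  17] [352.2 213.8] [ 0.5992 -0.1273  0.04  ]
orange [305 222   3  33  54] [306.3 238.4] [0.5063 0.0185 0.1   ]
blue [402 218   4  33  66] [403.7 233.6] [ 0.5253 -0.2829  0.1   ]
brush [ 0.574 -0.508  0.01 ]
plum [ 0.42  -0.529  0.085]
cup [ 0.501 -0.629  0.095]
red [0.391 0.525 0.11 ]
teal [0.463 0.57  0.1  ]
yel [0.591 0.517 0.09 ]
```

View pics/crop.png

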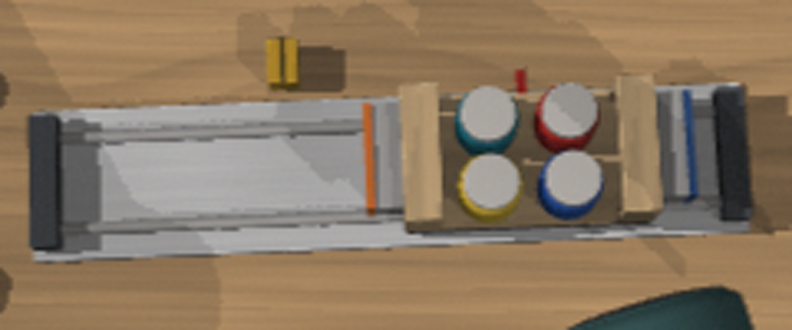

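>>> {"fn": "step_arm", "kwargs": {"xyz": [[0,0,0],[0,0,0],[0,0,0],[3,-2.09,0],[3,-2.09,0],[3,-2.09,0],[3,-2.09,0],[3,-2.09,0],[3,-2.09,0],[3,-2.09,0],[3,-2.09,0],[3,-2.09,0]], "turn": [[0,0,0.118],[0,0,0.118],[0,0,0.118],[0,0,0],[0,0,0],[0,0,0],[0,0,0],[0,0,0],[0,0,0],[0,0,0],[0,0,0],[0,0,0]], "jaw": [0,0,0,0,0,0,0,0,0,0,0,0]}}

```text
t: 1.15
tcp_pos: [0.4989, -0.3464, 0.2444]
ee_rot: [-3.141, 0.0, 0.055]
force: [0.5, -0.1, -0.2]
grip_width: 0.0114
gripper_force: 0.0
```

```bash
cat >> h.py <<'E'
C=np.array([.5086,-.0015]); D=np.array([-.0546,.9985]); X=np.array([.9985,.0546])
def along(p): return float((np.asarray(p)[:2]-C)@D)
def measure(n):
    "pointer red blob & orange face, track y (m)"
    t=read_state()['t']; p,d=snapshot(n); h=cv2.cvtColor(p,cv2.COLOR_BGR2HSV).astype(int); H,S,V=[h[...,i] for i in range(3)]
    out={'t':round(t,3)}
    v,u=np.mgrid[:480,:640]; c=camera_model(n); r=R.from_euler('xyz',c['orientation'])
    def field(z):
        d=r.apply(np.stack([(u-c['cx'])/c['fx'],(v-c['cy'])/c['fy'],np.ones_like(u)],-1).reshape(-1,3)); P=c['origin']+d*((z-c['origin'][2])/d[:,2])[:,None]
        q=P[:,:2]-C; return (q@X).reshape(480,640),(q@D).reshape(480,640)
    for nm,z,m,a,b in(('ptr',.04,((H<6)|(H>174))&(S>120)&(V>60),.07,.1),('org',.10,(H>4)&(H<17)&(S>150),-.06,.06),('blu',.10,(H>95)&(H<120)&(S>90),-.06,.06)):
        x,y=field(z); k=m&(x>a)&(x<b)&(abs(y)<.345); w=S*k
        if k.sum()>2: out[nm]=(int(k.sum()),round(float((w*y).sum()/w.sum()),4),round(float((w*x).sum()/w.sum()),3),round(float(y[k].std()),4))
    return out,p
def hand():
    s=read_state(); q=s['tcp_pos'][:2]-C; return dict(t=round(s['t'],3),x=round(float(q@X),4),y=round(float(q@D),4),z=round(s['tcp_pos'][2],4),rot=s['ee_rot'].round(4),F=s['force'].round(2),w=s['grip_width'])
E
python3 - <<'E'
from h import *
p0=cv2.imread('pics/top0.png')
for n in("top","side"):
    o,p=measure(n); print(n,o)
print(hand())
E
```

```text
top {'t': 1.15, 'ptr': (18, -0.1308, 0.083, 0.0025), 'org': (53, 0.0162, 0.015, 0.0296), 'blu': (154, -0.1677, -0.013, 0.0744)}
side {'t': 1.2, 'ptr': (6, -0.2394, 0.085, 0.0042), 'org': (409, 0.049, -0.006, 0.0207), 'blu': (85, -0.1264, -0.028, 0.0333)}
{'t': 1.25, 'x': -0.0259, 'y': -0.3419, 'z': np.float64(0.2444), 'rot': array([-3.14e+00, -1.60e-03,  5.95e-02]), 'F': array([-0.4 ,  0.03, -0.88]), 'w': 0.003221505914348546}
```

>>> {"fn": "step_arm", "kwargs": {"xyz": [[0.65,0,3.55],[0.65,0,3.55],[0.65,0,3.55],[0.65,0,3.55],[0,0,0],[0,0,0],[0,0,0]], "turn": [[0,0,0],[0,0,0],[0,0,0],[0,0,0],[0,0,0],[0,0,0],[0,0,0]], "jaw": [0,0,0,0,0,0,0]}}

```text
t: 1.83
tcp_pos: [0.5239, -0.3474, 0.104]
ee_rot: [3.141, -0.001, 0.055]
force: [0.3, -0.5, 0.8]
grip_width: 0.0005
gripper_force: 0.0
```

```bash
python3 - <<'E'
from h import *
o,p=measure("top"); print(o); print(hand())
p2,_=snapshot("side")
cv2.imwrite("pics/a.png",np.hstack([cv2.resize(p[190:290,290:450],None,fx=2.5,fy=2.5),cv2.resize(p2[160:310,240:400],(400,250+0))]))
E
```

```text
{'t': 1.833, 'ptr': (18, -0.1308, 0.083, 0.0025), 'org': (48, 0.0196, 0.018, 0.002), 'blu': (3, -0.2759, 0.027, 0.0095)}
{'t': 1.883, 'x': -0.0031, 'y': -0.3467, 'z': np.float64(0.1049), 'rot': array([ 3.1394e+00, -2.2000e-03,  5.4500e-02]), 'F': array([-0.12, -0.15,  0.73]), 'w': 0.0004520122407576977}
```

View pics/a.png

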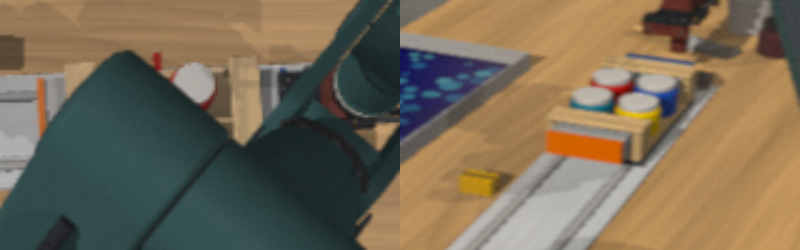

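The gripper is behind the rear buffer with the narrow fingertips lined up on it. In the top view, the pointer still shows beside the forearm. Launch: a hand at constant speed vh makes the carriage leave at about 2·vh.

>>> {"fn": "step_arm", "kwargs": {"xyz": [[0.1,-1.1,0.2],[0.1,-1.1,0],[0.1,-1.1,0],[0,-0.21,0],[0,-0.21,0],[0,-0.21,0],[0,-0.21,0],[0,-0.21,0],[0,-0.21,0],[0,-0.21,0],[0,-0.21,0],[0,-0.21,0]], "turn": [[0,0,0],[0,0,0],[0,0,0],[0,0,0],[0,0,0],[0,0,0],[0,0,0],[0,0,0],[0,0,0],[0,0,0],[0,0,0],[0,0,0]], "jaw": [0,0,0,0,0,0,0,0,0,0,0,0]}}

```text
t: 2.93
tcp_pos: [0.5238, -0.2944, 0.1006]
ee_rot: [-3.141, 0.0, 0.055]
force: [0.1, -0.2, -0.1]
grip_width: 0.0005
gripper_force: 0.0
```

>>> {"fn": "step_arm", "kwargs": {"xyz": [[0,-0.21,0],[0,-0.21,0],[0,-0.21,0],[0,-0.21,0],[0,-0.21,0],[0,-0.21,0],[0,-0.21,0],[0,-0.21,0],[0,-0.21,0],[0,-0.21,0]], "turn": [[0,0,0],[0,0,0],[0,0,0],[0,0,0],[0,0,0],[0,0,0],[0,0,0],[0,0,0],[0,0,0],[0,0,0]], "jaw": [0,0,0,0,0,0,0,0,0,0]}}

```text
t: 3.77
tcp_pos: [0.5227, -0.2733, 0.1007]
ee_rot: [-3.141, -0.0, 0.055]
force: [-0.0, 0.3, -0.2]
grip_width: 0.0003
gripper_force: 0.0
```

```bash
python3 - <<'E'
from h import *
print(hand())
for i in range(2):print(measure("top")[0])
print(measure("side")[0]);print(hand())
E
```

```text
{'t': 3.767, 'x': -0.0007, 'y': -0.2721, 'z': np.float64(0.1007), 'rot': array([-3.1414, -0.    ,  0.0548]), 'F': array([-0.02,  0.3 , -0.23]), 'w': 0.0002747952575058481}
{'t': 3.767, 'ptr': (20, -0.1069, 0.082, 0.0026), 'org': (8, -0.0483, 0.038, 0.1011), 'blu': (11, -0.1086, 0.002, 0.0334)}
{'t': 3.817, 'ptr': (22, -0.104, 0.083, 0.0027), 'org': (10, -0.0061, 0.039, 0.0866), 'blu': (8, -0.0932, 0.01, 0.013)}
{'t': 3.867, 'ptr': (9, -0.2083, 0.082, 0.0048), 'org': (472, 0.0466, -0.004, 0.124), 'blu': (95, -0.1129, -0.032, 0.0554)}
{'t': 3.917, 'x': -0.0007, 'y': -0.2722, 'z': np.float64(0.1007), 'rot': array([-3.1415, -0.    ,  0.055 ]), 'F': array([-0.89, -0.02,  0.78]), 'w': 9.050548781831499e-05}
```

>>> {"fn": "step_arm", "kwargs": {"xyz": [[0,1.5,-1],[0,1,-3.9],[0,0,-3.9],[0,-4.1,0],[0,-4.1,0],[0,-4.1,0],[0,-4.1,0],[0,-4.1,0],[0,-4.1,0],[0,-4.1,0],[0,-4.1,0],[0,-4.1,0]], "turn": [[0,0,0],[0,0,0],[0,0,0],[0,0,0],[0,0,0],[0,0,0],[0,0,0],[0,0,0],[0,0,0],[0,0,0],[0,0,0],[0,0,0]], "jaw": [0,0,0,0,0,0,0,0,0,0,0,0]}}

```text
t: 4.92
tcp_pos: [0.5036, 0.0717, 0.1889]
ee_rot: [-3.142, -0.001, 0.054]
force: [0.7, 0.6, -0.4]
grip_width: 0.0006
gripper_force: 0.0
```

>>> {"fn": "step_arm", "kwargs": {"xyz": [[0,-4.1,0],[0,-4.1,0],[0,-4.1,0],[0,-4.1,0],[0,-1.6,0]], "turn": [[0,0,0],[0,0,0],[0,0,0],[0,0,0],[0,0,0]], "jaw": [0,0,0,0,0]}}

```text
t: 5.33
tcp_pos: [0.4937, 0.2543, 0.189]
ee_rot: [-3.139, -0.001, 0.057]
force: [0.6, -0.0, 0.2]
grip_width: 0.0006
gripper_force: 0.0
```

```bash
python3 - <<'E'
from h import *
print(hand())
o,p=measure("top");print(o)
print(measure("side")[0]);print(measure("top")[0]);print(hand())
cv2.imwrite("pics/b.png",p)
E
```

```text
{'t': 5.333, 'x': -0.0009, 'y': 0.2562, 'z': np.float64(0.189), 'rot': array([-3.1393e+00, -1.1000e-03,  5.7100e-02]), 'F': array([ 0.64, -0.03,  0.2 ]), 'w': 0.0006121325324157295}
{'t': 5.333, 'ptr': (19, -0.0362, 0.083, 0.0026), 'org': (67, 0.1019, 0.005, 0.05), 'blu': (163, -0.0931, -0.017, 0.0826)}
{'t': 5.383, 'ptr': (18, -0.016, 0.081, 0.1141), 'org': (410, 0.1448, -0.009, 0.0177), 'blu': (123, -0.0606, -0.03, 0.0711)}
{'t': 5.433, 'ptr': (16, -0.032, 0.083, 0.0021), 'org': (68, 0.1109, 0.003, 0.0411), 'blu': (161, -0.0889, -0.017, 0.0769)}
{'t': 5.483, 'x': -0.001, 'y': 0.2526, 'z': np.float64(0.1886), 'rot': array([ 3.1414e+00, -1.0000e-04,  5.7700e-02]), 'F': array([-0.79, -1.03, -1.11]), 'w': 0.0006600558131911928}
```

>>> {"fn": "step_arm", "kwargs": {"xyz": [[0,0.15,2.95],[0,0.15,2.95],[0,0.15,2.95],[0,0,0],[0,0,0],[0,0,0]], "turn": [[0,0,0],[0,0,0],[0,0,0],[0,0,0],[0,0,0],[0,0,0]], "jaw": [0,0,0,0,0,0]}}

```text
t: 5.98
tcp_pos: [0.4952, 0.2445, 0.1013]
ee_rot: [-3.141, -0.001, 0.054]
force: [-0.3, -0.2, 0.6]
grip_width: 0.0003
gripper_force: 0.0
```

```bash
python3 - <<'E'
from h import *
print(hand())
for i in range(4):print(measure("top")[0]['ptr'],hand())
E
```

```text
{'t': 5.983, 'x': 0.0, 'y': 0.2463, 'z': np.float64(0.1013), 'rot': array([-3.1414e+00, -9.0000e-04,  5.3600e-02]), 'F': array([-0.35, -0.18,  0.59]), 'w': 0.0003121160955476043}
(14, -0.0089, 0.082, 0.0016) {'t': 6.033, 'x': 0.0006, 'y': 0.2467, 'z': np.float64(0.1019), 'rot': array([-3.1409e+00, -2.5000e-03,  5.3800e-02]), 'F': array([ 1.28, -0.28,  0.83]), 'w': 0.00032215031634357026}
(19, -0.0069, 0.082, 0.0026) {'t': 6.083, 'x': 0.0007, 'y': 0.247, 'z': np.float64(0.1021), 'rot': array([-3.1407e+00, -3.1000e-03,  5.4100e-02]), 'F': array([ 0.4 ,  0.57, -0.55]), 'w': 0.000504343230182175}
(20, -0.0043, 0.082, 0.0026) {'t': 6.133, 'x': 0.0007, 'y': 0.2472, 'z': np.float64(0.1021), 'rot': array([-3.1406, -0.0032,  0.0544]), 'F': array([-0.03, -0.6 , -0.96]), 'w': 0.0007792587229947562}
(15, -0.0026, 0.081, 0.0019) {'t': 6.183, 'x': 0.0005, 'y': 0.2473, 'z': np.float64(0.1019), 'rot': array([-3.1406e+00, -3.0000e-03,  5.4500e-02]), 'F': array([ 0.35, -0.09,  0.47]), 'w': 0.00026903342031027325}
```

>>> {"fn": "step_arm", "kwargs": {"xyz": [[0,0,0],[0,0,0],[0,0,0],[0,0,0],[0,0,0],[0,0,0],[0,0,0],[0,0,0],[0,0,0],[0,0,0],[0,0,0],[0,0,0]], "turn": [[0,0,0],[0,0,0],[0,0,0],[0,0,0],[0,0,0],[0,0,0],[0,0,0],[0,0,0],[0,0,0],[0,0,0],[0,0,0],[0,0,0]], "jaw": [0,0,0,0,0,0,0,0,0,0,0,0]}}

```text
t: 7.18
tcp_pos: [0.4943, 0.2452, 0.1002]
ee_rot: [-3.141, 0.0, 0.055]
force: [0.4, 0.8, -0.8]
grip_width: 0.0005
gripper_force: 0.0
```

```bash
python3 - <<'E'
from h import *
for i in range(4):
    o,p=measure("top");print(o['t'],o['ptr'])
print(hand())
d=[(3.792,-.1055),(5.333,-.0362),(5.433,-.032),(6.058,-.0057)]
E
```

```text
7.183 (17, 0.0386, 0.083, 0.0023)
7.233 (21, 0.0408, 0.083, 0.0026)
7.283 (17, 0.0432, 0.085, 0.0023)
7.333 (20, 0.0443, 0.083, 0.0026)
{'t': 7.383, 'x': -0.0008, 'y': 0.2471, 'z': np.float64(0.1002), 'rot': array([-3.1415,  0.    ,  0.0548]), 'F': array([0.12, 0.44, 0.22]), 'w': 0.0009826506719708482}
```

>>> {"fn": "step_arm", "kwargs": {"xyz": [[0,0,0],[0,0,0],[0,0,0],[0,0,0],[0,0,0],[0,0,0],[0,-0.14,0],[0,-0.14,0],[0,-0.14,0],[0,-0.14,0],[0,-0.14,0],[0,-0.14,0]], "turn": [[0,0,0],[0,0,0],[0,0,0],[0,0,0],[0,0,0],[0,0,0],[0,0,0],[0,0,0],[0,0,0],[0,0,0],[0,0,0],[0,0,0]], "jaw": [0,0,0,0,0,0,0,0,0,0,0,0]}}

```text
t: 8.38
tcp_pos: [0.4938, 0.2538, 0.1002]
ee_rot: [-3.141, -0.0, 0.055]
force: [0.3, 0.5, -0.4]
grip_width: 0.0003
gripper_force: 0.0
```

>>> {"fn": "step_arm", "kwargs": {"xyz": [[0,-0.14,0],[0,-0.14,0],[0,-0.14,0],[0,-0.14,0],[0,-0.14,0],[0,-0.14,0],[0,-0.14,0],[0,-0.14,0],[0,-0.14,0],[0,-0.14,0],[0,-0.14,0],[0,-0.14,0]], "turn": [[0,0,0],[0,0,0],[0,0,0],[0,0,0],[0,0,0],[0,0,0],[0,0,0],[0,0,0],[0,0,0],[0,0,0],[0,0,0],[0,0,0]], "jaw": [0,0,0,0,0,0,0,0,0,0,0,0]}}

```text
t: 9.38
tcp_pos: [0.4929, 0.2705, 0.1002]
ee_rot: [-3.141, 0.0, 0.055]
force: [-0.3, -0.9, 0.9]
grip_width: 0.0004
gripper_force: 0.1
```

>>> {"fn": "step_arm", "kwargs": {"xyz": [[0,-0.14,0],[0,-0.14,0],[0,-0.5,0],[0,-1,0]], "turn": [[0,0,0],[0,0,0],[0,0,0],[0,0,0]], "jaw": [0,0,0,0]}}

```text
t: 9.72
tcp_pos: [0.4918, 0.2879, 0.1002]
ee_rot: [3.141, 0.0, 0.054]
force: [-0.3, 0.3, -0.5]
grip_width: 0.0006
gripper_force: 0.0
```

```bash
python3 - <<'E'
from h import *
print(hand())
for i in range(8):
    o,p=measure("top");print(o['t'],o.get('ptr'),o.get('org'))
print(hand())
cv2.imwrite("pics/c.png",p[150:330,150:450])
E
```

```text
{'t': 9.717, 'x': -0.0009, 'y': 0.2899, 'z': np.float64(0.1002), 'rot': array([3.1413e+00, 4.0000e-04, 5.3800e-02]), 'F': array([-0.27,  0.27, -0.46]), 'w': 0.0005503956326160475}
9.717 (17, 0.1091, 0.083, 0.0023) (15, 0.2279, 0.034, 0.0725)
9.767 (16, 0.1092, 0.083, 0.0024) (19, 0.2351, 0.034, 0.0666)
9.817 (15, 0.1097, 0.083, 0.0019) (18, 0.2443, 0.036, 0.0507)
9.867 (15, 0.1097, 0.083, 0.0019) (20, 0.2438, 0.038, 0.0572)
9.917 (14, 0.1098, 0.082, 0.0019) (19, 0.2426, 0.038, 0.0584)
9.967 (14, 0.1098, 0.082, 0.0019) (19, 0.2498, 0.039, 0.0483)
10.017 (14, 0.1098, 0.082, 0.0019) (16, 0.2482, 0.04, 0.0523)
10.067 (14, 0.1098, 0.082, 0.0019) (13, 0.2606, 0.039, 0.0022)
{'t': 10.117, 'x': -0.0009, 'y': 0.29, 'z': np.float64(0.1002), 'rot': array([3.1416e+00, 2.0000e-04, 5.4800e-02]), 'F': array([ 0.4 , -0.76, -0.18]), 'w': 0.0003018619486905474}
```

View pics/c.png

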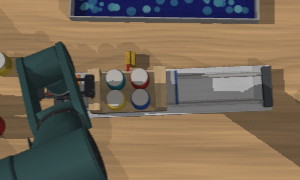

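The pointer stands just left (+y) of the marker's middle, about 8 mm off, and is almost still. I'll lift the hand clear and check for drift.

>>> {"fn": "step_arm", "kwargs": {"xyz": [[0,-1,0],[0,-1,-2],[0,0,-4],[0,0,-4],[0,-3,-2],[0,-3,0],[0,0,0],[0,0,0],[0,0,0],[0,0,0],[0,0,0],[0,0,0]], "turn": [[0,0,0],[0,0,0],[0,0,0],[0,0,0],[0,0,0],[0,0,0],[0,0,0],[0,0,0],[0,0,0],[0,0,0],[0,0,0],[0,0,0]], "jaw": [0,0,0,0,0,0,0,0,0,0,0,0]}}

```text
t: 11.12
tcp_pos: [0.4874, 0.3671, 0.2196]
ee_rot: [3.141, 0.001, 0.054]
force: [0.1, -0.1, 0.7]
grip_width: -0.0001
gripper_force: 0.0
```

```bash
python3 - <<'E'
from h import *
for i in range(3):
    o,p=measure("top");print(o['t'],o.get('ptr'))
p2,_=snapshot("side")
cv2.imwrite("pics/d.png",np.hstack([cv2.resize(p[190:230,255:305],(400,320),interpolation=cv2.INTER_NEAREST),cv2.resize(p2[240:290,240:300],(384,320),interpolation=cv2.INTER_NEAREST)]))
E
```

```text
11.117 (19, 0.1117, 0.082, 0.0026)
11.167 (19, 0.1115, 0.082, 0.0026)
11.217 (19, 0.1115, 0.082, 0.0026)
```

View pics/d.png

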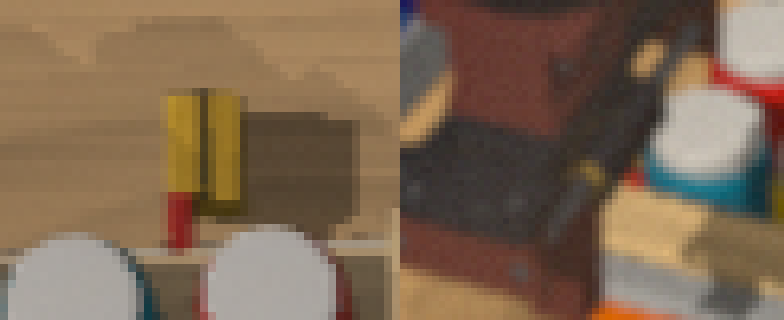

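>>> {"fn": "step_arm", "kwargs": {"xyz": [[0,0,0],[0,0,0],[0,0,0],[0,0,0],[0,0,0],[0,0,0],[0,0,0],[0,0,0],[0,0,0],[0,0,0],[0,0,0],[0,0,0]], "turn": [[0,0,0],[0,0,0],[0,0,0],[0,0,0],[0,0,0],[0,0,0],[0,0,0],[0,0,0],[0,0,0],[0,0,0],[0,0,0],[0,0,0]], "jaw": [0,0,0,0,0,0,0,0,0,0,0,0]}}

```text
t: 12.32
tcp_pos: [0.4875, 0.368, 0.2202]
ee_rot: [-3.141, 0.0, 0.055]
force: [-0.5, 0.3, 0.2]
grip_width: 0.0002
gripper_force: 0.0
```

```bash
python3 - <<'E'
from h import *
for i in range(4):
    o,p=measure("top");print(o['t'],o.get('ptr'))
h=cv2.cvtColor(p,cv2.COLOR_BGR2HSV); m=((h[...,0]>18)&(h[...,0]<32)&(h[...,1]>150)&(h[...,2]>150)).astype(np.uint8)
for s,c in comps(m,(265,195,295,222)): print(s,c,along(ray("top",*c,.036)))
print(hand())
E
```

```text
12.317 (20, 0.1117, 0.083, 0.0026)
12.367 (20, 0.1117, 0.083, 0.0026)
12.417 (20, 0.1117, 0.083, 0.0026)
12.467 (20, 0.1118, 0.083, 0.0026)
[276 202   3  12  27] [276.81481481 206.25925926] 0.11129659452314168
{'t': 12.517, 'x': -0.0008, 'y': 0.3701, 'z': np.float64(0.2202), 'rot': array([-3.1415,  0.    ,  0.0548]), 'F': array([ 0.34, -0.17,  0.12]), 'w': 0.00042393908661173533}
```

>>> {"fn": "step_arm", "kwargs": {"xyz": [[0,0,0],[0,0,0],[0,0,0],[0,0,0],[0,0,0],[0,0,0],[0,0,0],[0,0,0],[0,0,0],[0,0,0],[0,0,0],[0,0,0]], "turn": [[0,0,0],[0,0,0],[0,0,0],[0,0,0],[0,0,0],[0,0,0],[0,0,0],[0,0,0],[0,0,0],[0,0,0],[0,0,0],[0,0,0]], "jaw": [0,0,0,0,0,0,0,0,0,0,0,0]}}

```text
t: 13.52
tcp_pos: [0.4875, 0.368, 0.2202]
ee_rot: [-3.142, 0.0, 0.055]
force: [0.2, -0.7, -0.3]
grip_width: 0.0004
gripper_force: 0.0
```

>>> {"fn": "step_arm", "kwargs": {"xyz": [[0,0,0],[0,0,0],[0,0,0],[0,0,0],[0,0,0],[0,0,0],[0,0,0],[0,0,0],[0,0,0],[0,0,0],[0,0,0],[0,0,0]], "turn": [[0,0,0],[0,0,0],[0,0,0],[0,0,0],[0,0,0],[0,0,0],[0,0,0],[0,0,0],[0,0,0],[0,0,0],[0,0,0],[0,0,0]], "jaw": [0,0,0,0,0,0,0,0,0,0,0,0]}}

```text
t: 14.52
tcp_pos: [0.4876, 0.368, 0.2202]
ee_rot: [-3.142, 0.0, 0.055]
force: [-0.9, -0.1, -0.5]
grip_width: 0.0005
gripper_force: 0.0
```

```bash
python3 - <<'E'
from h import *
ys=[]
for i in range(3):
    o,p=measure("top");print(o['t'],o['ptr']); ys.append(o['ptr'][1])
if max(ys)<.1128 and min(ys)>.105: print(hand_in())
E
```

```text
14.517 (20, 0.1118, 0.083, 0.0026)
14.567 (20, 0.1118, 0.083, 0.0026)
14.617 (20, 0.1118, 0.083, 0.0026)
the job is handed in; nothing more can be done
None
```

I handed the job in at about 14.7 s: the carriage stood still for over 3 s with nothing touching it, its pointer about 10.5 mm past the marker's middle by camera, inside the 15 mm limit with only 4–5 mm to spare (hand_in returned no verdict).

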